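Slide the locked sample carriage up to the reader's stop

TASK

The culture dish sits in the carriage of the sample stage, and the carriage is locked. With the fingertips press the red lock pad fully down and, without letting it come up on the way, push the carriage along its rail until it rests against the yellow stop of the white reader; then let go of the pad so that it springs up and the carriage is locked there. Pick nothing up: the dish stays in its nest, and the things standing around stay where they are.

Things in the scene. Friction and masses are not known exactly. Their poses are not given: they have to be found in the camera images.
- stage: Fixed aluminium rail plate of the sample stage, 410 x 100 mm, top 14 mm above the worktop, with two rods. Origin on the worktop under the plate; own +x is the direction in which the carriage must travel, z up. A wall shelf overhangs the back right of the worktop about 0.5 m up: from the start come to the stage by way of the space near the front edge (as x 0.42, y -0.25).
- carriage (a joint): Travel in m of the grey carriage (deck 170 x 84 mm, top 30 mm above the worktop) along the stage's +x: 0 at the start, 0.08 to 0.13 at the stop. From the front it bears the dish nest, an upright push fence and the red lock pad. Pad up, a pin locks it (firmly, play 1 mm) at the start, every 10 mm for 70 mm, and at the stop; pad down, it slides with 1.5 N of friction and stays where left.
- lock_pad (a joint): How far the red lock pad is pressed down in m: 0 up (locked), free to slide from 0.003 on, 0.006 fully down. A spring returns it; it takes 2.8 N to start and 4.9 N to bottom out. If it is let go with the carriage not fully at the stop (2 mm or more short), the pin rests on a tooth and the pad stays half down.
- pad_top (a point): Centre of the top face of the red lock pad, 36 mm (along the rail) x 32 mm, 42 mm above the worktop when up, so 12 mm proud of the deck. The push fence (8 mm thick, 60 mm wide) begins 29 mm in front of this point (stage +x): a fingertip pressing on the pad can push the carriage by friction or by leaning on the fence.
- fence_top (a point): Middle of the upper edge of the push fence, 63 mm above the worktop, 21 mm above the raised pad.
- carriage_nose (a point): Middle of the carriage's front end face, 25 mm above the worktop; it meets the stop. 127 mm in front of the pad's centre.
- reader: White reader portal fixed astride the rail, 72 mm along the rail, 150 mm wide, 81 mm high, open below 66 mm so that the dish passes under it. Its place along the rail differs from run to run. Origin on the worktop under the face of its yellow stop block; own +x is the stage's +x. The roof reaches 54 mm back from the stop face, over the front of the carriage.
- stop_face (a point): Middle of the face of the yellow stop block (30 mm wide), 25 mm above the worktop, under the reader's roof; the carriage nose must rest against it.
- dish: Loose clear culture dish with cream filling, 59 mm diameter, 14 mm high, lying in the ring nest of the carriage. Origin at the centre of its underside.
- dish_seat (a point): Centre of the floor of the ring nest (64 mm inside, rim 6 mm high) on the carriage, 30 mm above the worktop.
- pen_1: Bystander: loose green-capped pen, 135 mm long, lying beside the rail. Origin at the centre of its underside.
- weight_0: Bystander: loose pale brass calibration weight with a knob, 24 mm diameter, 30 mm high, on the worktop beside the rail. Origin at the centre of its underside.
- vial_5: Bystander: loose brown vial with black cap, 26 mm diameter, 79 mm high, standing on the far side of the rail about 0.12 m from its middle line. Origin at the centre of its underside.
- carton_0: Bystander: loose small white and blue carton, 55 x 110 x 38 mm, lying to the left, beyond the reader. Origin at the centre of its underside.

How it is judged:
On the way, in this order (a step that is already met when the one before it is completed fails the run):
1. the lock pad is pressed down while the carriage is still at its starting place (value of joint lock_pad above 0.0035 m and value of joint carriage below 0.012 m), for 0.05 s.
2. the carriage reaches the stop with the pad still held down (x of carriage_nose in the frame of reader above -0.003 m and value of joint lock_pad above 0.002 m), for 0.1 s.
At the end, for the whole second after the job is handed in: The carriage nose is within 3 mm of the stop face and at rest, the lock pad is up again (less than 1 mm down), and the dish lies in its nest (within 6 mm of its centre and its floor) (x of carriage_nose in the frame of reader above -0.003 m and value of joint lock_pad below 0.001 m and velocity of joint carriage between -0.005 and 0.005 m/s and horizontal distance between dish and dish_seat below 0.006 m and z of dish in the frame of dish_seat below 0.006 m); the robot touches nothing.
It fails at once if the pad comes up (less than 1 mm down) while the carriage is on its way (more than 12 mm from its start and more than 8 mm from the stop) (value of joint lock_pad below 0.001 m and value of joint carriage above 0.012 m and x of carriage_nose in the frame of reader below -0.008 m).
It fails at once if the dish leaves its nest or is lifted (more than 10 mm off) (horizontal distance between dish and dish_seat above 0.01 m or z of dish in the frame of dish_seat above 0.01 m).
It fails at once if a bystander is moved or lifted (more than 20 mm) (distance of any of pen_1, weight_0, vial_5, carton_0 from where it was at the start of the episode above 0.02 m).
It also fails if it takes over 40 s, if anything falls off the work surface, if the arm or the gripper's body presses on something with over 40 N, if the wrist force passes 120 N, or if a joint passes its speed limit or range.

ROBOT

A 6-joint arm with a two-finger parallel gripper is mounted at the origin on a cart in front of the work surface, level with it; the furniture and walls round the work are solid. World frame = base frame: x ahead of the robot, y to its left, z up, the work surface at z = 0. Lengths are in m, angles in rad, forces in N, time in s.
With the tool pointing down it reaches from about 0.325 to 0.925 m from the base axis. Payload 3.1 kg.
Tool frame: the origin (TCP) lies on the centre line of the jaws, within the pads' length; the fingertips stand 14 mm ahead of it and the grasp point (between the pads) lies 5 mm behind it; z points along the fingers, y is the line along which they close (so a half turn about z gives the same grasp; the last joint's range is limited). The gripper opens to 85 mm and grips with 20 to 120 N. Pads are 22 mm wide; open, the fingers measure 114 mm over their backs; the gripper's body (76 mm by 85 mm) begins 54 mm behind the grasp point. The pads swing forward as they close: fully open they stand 13 mm farther back than shut.
Start: joints at [-1.321, 0.217, 1.613, -0, 1.311, -0.112], TCP at [0.221, -0.585, 0.245] pointing down, gripper open.
Joint ranges: [-2.75, 2.75], [-0.78, 2.1], [0.31, 2.55], [-1.13, 4.27], [0.13, 2.63], [-2.58, 2.58]. Speed limits (rad/s): [2.79, 2.79, 3.14, 3.14, 3.14, 3.14].

INTERFACE

Orientations are given as a 3x3 rotation matrix whose columns are the frame's x, y, z axes.
In Python, from bench import arm gives the robot as it stands.
- The arm moves only by the shell command python3 -m pendant 'ROWS'. ROWS is JSON, one flat list of numbers, 7 for each row, row after row: the finger opening in cm, from 0 to 8.54, then the shift along the tool's x, y, z in cm, then the turn, a rotation vector about the tool's x, y, z in degrees. A call has 1 to 8 rows; each row is the pose to reach, as a shift and turn from the pose commanded when the call began, along the tool's axes at that moment; what a row does not reach only later rows make up. A row lasts 1/12 s, in which the tool goes at most 41.7 mm and 7.16 degrees, less where a joint would pass 70% of its speed; a pose out of reach is approached as far as the arm can. A call with a gripper value outside its range is refused whole. The fingers move at their own pace and stop on an object; the grip force is fixed at half the most. Time passes only in rows, so rows that repeat a pose let the fingers close. It gives the time, the measured TCP pose, the force, the opening and the grip force at its end, in the units of the state.
- arm.read_state(): the state, without advancing time (a new reading comes with each control period).
- arm.camera(name): name is "scene" or "top"; returns a dict with "image" (384x512x3 uint8, red, green, blue), "camera_matrix" (3x3 intrinsics, pixels), "R" (3x3) and "t" (3): a world point X has camera coordinates R X + t. Camera axes: x right, y down, z forward; pixel columns grow to the right and rows downward; lengths in m; the calibration is good to about 2 mm. A picture is of the moment at which its call begins. There is no depth.
- arm.job_done(): hands the job in; it is judged then, once.
The state is a dict: "clock": time; "joint_pos": joint angles; "joint_velocities": joint speeds; "joint_torque": joint torques, N m; "tcp_pos": TCP position; "tcp_rot": TCP orientation; "wrist_force": force on the tool from outside, world axes, zero at the start; "ft_torque": the same for the moment, N m; "finger_gap": opening from 0.0 (shut) to 1.0 (fully open); "gripper_force": force on a finger pad.
Only numpy, scipy, OpenCV 4.12 (cv2) and the standard library are available. Lean on these libraries where they do the work, as an engineer would, in place of code of your own. Each camera call takes 0.05 s, during which the arm holds its last target. There are 200 camera calls.

## Working session

There is one attempt and no reset: what is moved stays moved. The work goes in short steps, Python scripts to look and compute and a shell command to move; the robot and the scene stay as the last step left them, time stands still between calls to the robot, and variables do not carry over. Pictures are saved under pics/ and viewed, at most 10 in all, crops included, and the job is handed in when it is done.

```bash
mkdir -p pics; cat > h.py <<'E'
import numpy as np, cv2
from bench import arm
def ray(c,u,v,z):
    K,R,t=[np.array(c[k],float) for k in("camera_matrix","R","t")]
    d=R.T@np.linalg.solve(K,[u,v,1]); o=-R.T@t
    return o+d*(z-o[2])/d[2]
def proj(c,X):
    K,R,t=[np.array(c[k],float) for k in("camera_matrix","R","t")]
    p=K@(R@np.array(X)+t); return p[:2]/p[2]
E
python3 - <<'E'
from h import *
import pickle
s=arm.read_state(); print(s['clock'],s['tcp_pos'],np.round(s['tcp_rot'],3).tolist())
for n in("top","scene"):
    c=arm.camera(n); pickle.dump(c,open(n+'.pkl','wb'))
    print(n,np.round(-np.array(c['R']).T@c['t'],3),c['camera_matrix'][0])
    cv2.imwrite(f'pics/{n}0.png',cv2.resize(c['image'][:,:,::-1],(768,576),interpolation=cv2.INTER_CUBIC))
E
```

```text
0.0 [ 0.22104651 -0.58375617  0.24393892] [[0.935, 0.354, -0.001], [0.354, -0.935, 0.002], [0.0, -0.002, -1.0]]
top [0.398 0.093 1.107] [384.29491943   0.         260.21823323]
scene [-0.115 -0.434  0.491] [399.58208955   0.         257.6883802 ]
```

View pics/top0.png

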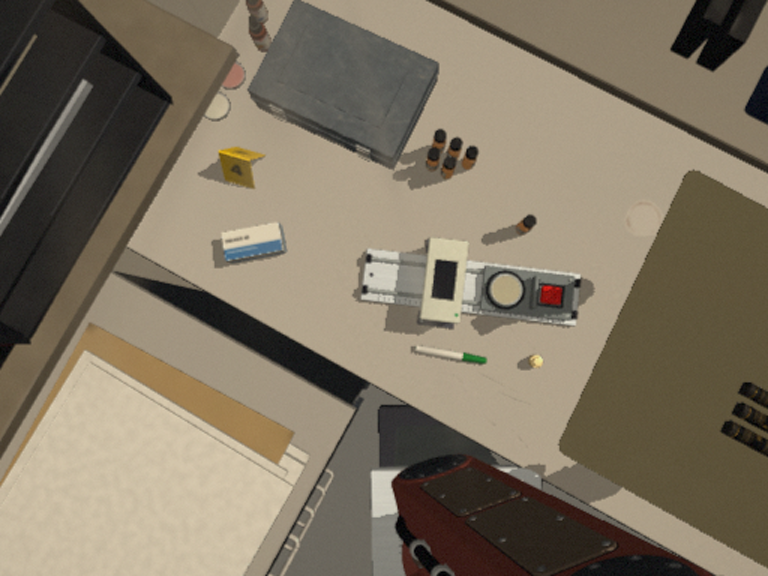

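View pics/scene0.png

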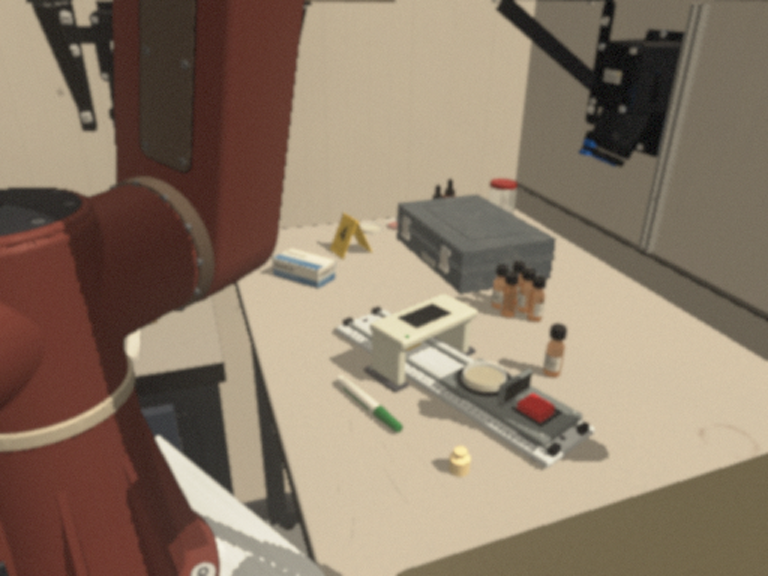

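The top view shows the pad at about (551,295), the dish at (506,289) and the reader roof at columns 425–468, all in the 1.5x image. The scene view shows the fence at (517,385) and the pad at (536,408). Next I'll enlarge both.

```bash
python3 - <<'E'
from h import *
import pickle
c=pickle.load(open('top.pkl','rb')); s=pickle.load(open('scene.pkl','rb'))
a=cv2.resize(c['image'][150:225,232:395,::-1],None,fx=4.9,fy=4.9,interpolation=cv2.INTER_CUBIC)
cv2.imwrite('pics/tc.png',a); print(a.shape)
# red pad centroid in both
for n,k in(('top',c),('scene',s)):
    im=k['image'].astype(int); m=((im[:,:,0]>110)&(im[:,:,1]<50)&(im[:,:,2]<60)).astype(np.uint8)
    if n=='top': m[:150]=0;m[225:]=0
    else: m[:, :320]=0; m[:240]=0
    nn,l,st,ce=cv2.connectedComponentsWithStats(m); i=1+np.argmax(st[1:,4]); print(n,st[i],ce[i],ray(k,*ce[i],.042))
    print(cv2.minAreaRect(np.argwhere(l==i)[:,::-1].astype(np.float32)))
# rail corners from top at z .014
P=[ray(k_,u/1.5-.17,v/1.5-.17,.014)[:2] for k_,u,v in((c,368,249),(c,362,300),(c,581,273),(c,576,325))]
print(np.round(P,3)); P=np.array(P)
d=P[2]+P[3]-P[0]-P[1]; print(d/np.linalg.norm(d),np.linalg.norm(d)/2,np.linalg.norm(P[0]-P[1]))
E
```

```text
(368, 799, 3)
top [361 190  13  13 140] [366.95       196.00714286] [ 0.46717358 -0.18281035  0.042     ]
((367.0, 196.0), (12.0, 12.0), 90.0)
scene [346 265  23  15 177] [357.35028249 272.20338983] [ 0.45701068 -0.18939212  0.042     ]
((357.17645263671875, 271.70587158203125), (20.236833572387695, 11.661903381347656), 30.963754653930664)
[[ 0.564  0.154]
 [ 0.466  0.167]
 [ 0.508 -0.249]
 [ 0.41  -0.235]]
[-0.13798733 -0.99043399] 0.4063251271524694 0.09846322349487964
```

View pics/tc.png

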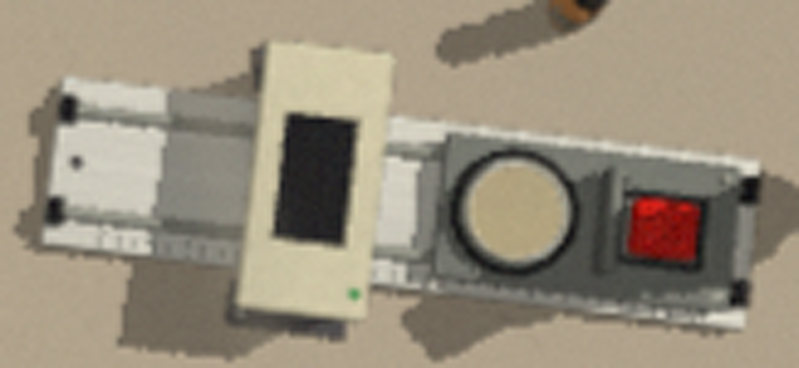

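The enlarged crop shows the pad centre at (665,229), the dish at (515,211), the fence near (606,218), the nose edge from (446,134) to (434,276) and the roof's right edge from (393,55) to (363,318). Next I'll convert these to world positions and check them against the given sizes.

```bash
python3 - <<'E'
from h import *
import pickle
c=pickle.load(open('top.pkl','rb')); s=pickle.load(open('scene.pkl','rb'))
f=lambda u,v,z: ray(c,(u+.5)/4.9-.5+232,(v+.5)/4.9-.5+150,z)[:2]
e=np.array([.138,.990]); e/=np.linalg.norm(e); n=np.array([-e[1],e[0]])
pad=f(665,229,.042)
for nm,p in dict(pad=pad,dish=f(515,211,.044),fence=f(612,218,.063),nose=(f(446,134,.030)+f(434,276,.030))/2,roofR=(f(393,55,.081)+f(363,318,.081))/2,roofL=(f(265,42,.081)+f(238,305,.081))/2).items():
    print(nm,np.round(p,4),'along %.4f across %.4f'%(tuple((p-pad)@np.array([e,n]).T)))
r=f(393,55,.081)-f(363,318,.081); print(r/np.linalg.norm(r),np.linalg.norm(r))
q=arm.read_state(); R=np.array(q['tcp_rot']);
for off in (0,.010):
  for z in(.2,.08): print('shift cm',off,z,np.round(R.T@(np.r_[pad+off*e,z]-q['tcp_pos'])*100,1))
print('via',np.round(R.T@(np.array([.42,-.25,.2])-q['tcp_pos'])*100,1))
print(proj(s,[*pad,.042]))
E
```

```text
pad [ 0.4662 -0.1838] along 0.0000 across 0.0000
dish [ 0.4782 -0.0996] along 0.0850 across -0.0002
fence [ 0.4717 -0.1494] along 0.0348 across -0.0006
nose [ 0.4839 -0.0595] along 0.1255 across -0.0003
roofR [ 0.491 -0.019] along 0.1667 across -0.0018
roofL [0.4998 0.0498] along 0.2360 across -0.0010
[ 0.98932385 -0.14573371] 0.1452993800193824
shift cm 0 0.2 [ 37.1 -28.7   4.5]
shift cm 0 0.08 [ 37.1 -28.7  16.5]
shift cm 0.01 0.2 [ 37.6 -29.6   4.5]
shift cm 0.01 0.08 [ 37.6 -29.6  16.5]
via [ 30.4 -24.2   4.5]
[357.03158852 268.67446537]
```

```bash
python3 -m pendant '[0,15,-12,2,0,0,14, 0,15,-12,2,0,0,14, 0,15,-12,2,0,0,14, 0,15,-12,2,0,0,14, 0,15,-12,2,0,0,14, 0,30,-24,4.5,0,0,28.6, 0,30,-24,4.5,0,0,28.6, 0,30,-24,4.5,0,0,28.6]'; python3 -c "
from h import *
q=arm.read_state();print(q['clock'],q['tcp_pos'],np.round(q['tcp_rot'],3).tolist(),q['wrist_force'])"
```

```text
clock: 0.77
tcp_pos: [0.3794, -0.3165, 0.2095]
tcp_rot: [[0.99, -0.142, -0.0], [-0.142, -0.99, -0.0], [-0.0, 0.0, -1.0]]
wrist_force: [0.8, -0.3, -0.4]
finger_gap: 0.003
gripper_force: 0.0
0.7667 [ 0.37944833 -0.31645139  0.20954829] [[0.99, -0.142, -0.0], [-0.142, -0.99, -0.0], [-0.0, 0.0, -1.0]] [ 0.79068504 -0.29224287 -0.3768104 ]
```

```bash
python3 -m pendant '[0,6.7,-15.4,3,0,0,0, 0,6.7,-15.4,3,0,0,0, 0,6.7,-15.4,3,0,0,0, 0,6.7,-15.4,3,0,0,0, 0,6.7,-15.4,3,0,0,0, 0,6.7,-15.4,10,0,0,0, 0,6.7,-15.4,10,0,0,0, 0,6.7,-15.4,10,0,0,0]'; cat > w.py <<'E'
from h import *
q=arm.read_state();R=np.array(q['tcp_rot']);p=np.array(q['tcp_pos'])
pad=np.array([.4662,-.1838]); e=np.array([.138,.990]); e/=np.linalg.norm(e)
print(q['clock'],'F tool',np.round(R.T@q['wrist_force'],2),'tip z %.4f'%(p+R[:,2]*.014)[2],'along %.4f across %.4f'%((p[:2]-pad)@e,(p[:2]-pad)@[-e[1],e[0]]))
print('cm to pad+10mm:',np.round(R.T@(np.r_[pad+.010*e,p[2]]-p)*100,2),'vel',np.abs(q['joint_velocities']).max())
E
python3 w.py
```

```text
clock: 1.43
tcp_pos: [0.4615, -0.1717, 0.1037]
tcp_rot: [[0.991, -0.136, -0.012], [-0.136, -0.991, 0.006], [-0.013, -0.004, -1.0]]
wrist_force: [-2.6, 0.6, -0.7]
finger_gap: 0.003
gripper_force: 0.0
1.4333 F tool [-2.65 -0.25  0.78] tip z 0.0897 along 0.0114 across 0.0063
cm to pad+10mm: [ 0.63  0.14 -0.01] vel 0.08439410754099268
```

```bash
python3 -m pendant '[0,0,0,0,0,0,0, 0,0,0,0,0,0,0]' >/dev/null; python3 w.py
```

```text
1.6 F tool [ 0.41  0.61 -0.47] tip z 0.0971 along 0.0085 across 0.0002
cm to pad+10mm: [ 0.02 -0.15 -0.  ] vel 0.027074782442673622
```

```bash
python3 -m pendant '[0,0,0,2.4,0,0,0, 0,0,0,4.6,0,0,0, 0,0,0,4.6,0,0,0, 0,0,0,4.6,0,0,0]' >/dev/null; python3 w.py; python3 - <<'E'
from h import *
s=arm.camera('scene')
cv2.imwrite('pics/s2.png',cv2.resize(s['image'][200:320,280:440,::-1],None,fx=4.5,fy=4.5,interpolation=cv2.INTER_CUBIC))
E
```

```text
1.9333 F tool [ 0.46 -0.35 -0.14] tip z 0.0510 along 0.0087 across 0.0005
cm to pad+10mm: [ 0.05 -0.13 -0.  ] vel 0.02594452276646581
```

View pics/s2.png

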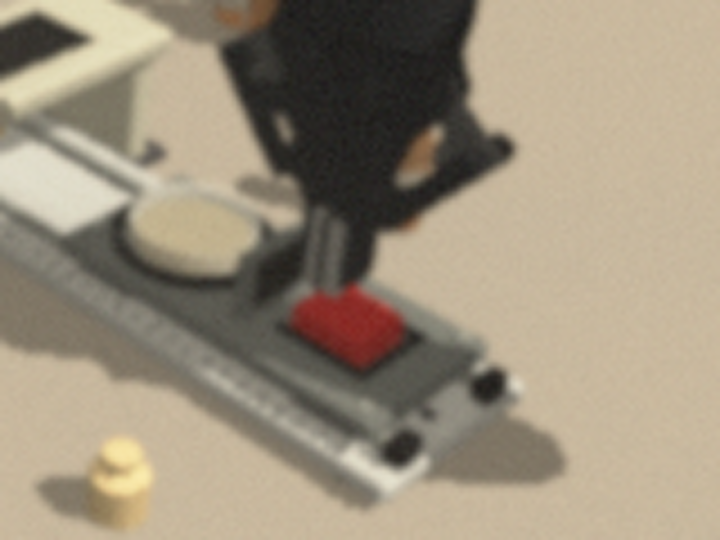

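The picture shows the shut tips at about (325,285), over the front half of the red pad and just behind the fence. Next I'll press down in small steps.

```bash
python3 -m pendant '[0,0,0,0.6,0,0,0, 0,0,0,1.0,0,0,0, 0,0,0,1.2,0,0,0, 0,0,0,1.3,0,0,0, 0,0,0,1.3,0,0,0]' >/dev/null; python3 w.py
```

```text
2.4 F tool [ 1.86  1.18 -4.13] tip z 0.0381 along 0.0085 across -0.0009
cm to pad+10mm: [-0.09 -0.15 -0.  ] vel 0.0026960552160976785
```

```bash
python3 -m pendant '[0,0,0,0.2,0,0,0, 0,0,0,0.35,0,0,0, 0,0,0,0.35,0,0,0]' >/dev/null; python3 w.py
```

```text
2.65 F tool [ -1.3    0.31 -14.6 ] tip z 0.0359 along 0.0085 across -0.0009
cm to pad+10mm: [-0.09 -0.15 -0.  ] vel 0.005357043007518856
```

```bash
python3 -m pendant '[0,0,-0.4,0,0,0,0, 0,0,-1,0,0,0,0, 0,0,-1.7,0,0,0,0, 0,0,-2.4,0,0,0,0, 0,0,-3.1,0,0,0,0, 0,0,-3.6,0,0,0,0, 0,0,-4,0,0,0,0, 0,0,-4,0,0,0,0]' >/dev/null; python3 w.py
```

```text
3.3167 F tool [ -0.87  -1.33 -13.46] tip z 0.0359 along 0.0493 across -0.0012
cm to pad+10mm: [-0.12  3.93  0.  ] vel 0.012358820326761106
```

```bash
python3 -m pendant '[0,0,-0.4,0,0,0,0, 0,0,-1,0,0,0,0, 0,0,-1.7,0,0,0,0, 0,0,-2.4,0,0,0,0, 0,0,-3.1,0,0,0,0, 0,0,-3.8,0,0,0,0, 0,0,-4.3,0,0,0,0, 0,0,-4.5,0,0,0,0]' >/dev/null; python3 w.py; python3 - <<'E'
from h import *
s=arm.camera('scene')
cv2.imwrite('pics/s3.png',cv2.resize(s['image'][190:310,220:400,::-1],None,fx=4.4,fy=4.4,interpolation=cv2.INTER_CUBIC))
E
```

```text
3.9833 F tool [ -0.64   2.29 -12.1 ] tip z 0.0359 along 0.0941 across -0.0015
cm to pad+10mm: [-0.16  8.41  0.01] vel 0.04241413334705428
```

View pics/s3.png

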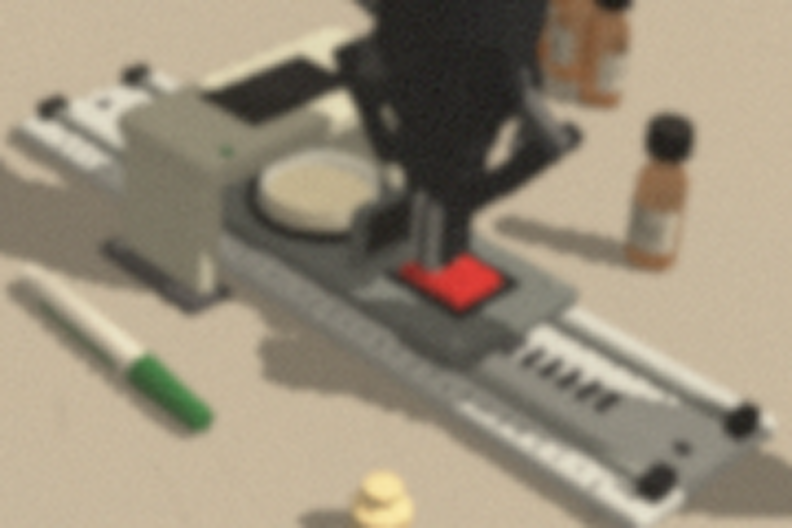

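The carriage has travelled with the tips. The pad at (460,283) is flush, so still down. The dish at (320,195) is in its nest and about to go under the roof, and the finger links are well above the roof. From here I'll go slowly to the stop.

```bash
python3 -m pendant '[0,0,-0.2,0,0,0,0, 0,0,-0.4,0,0,0,0, 0,0,-0.6,0,0,0,0, 0,0,-0.8,0,0,0,0, 0,0,-0.9,0,0,0,0, 0,0,-0.9,0,0,0,0]' >/dev/null; python3 w.py
```

```text
4.5333 F tool [ -0.68   7.12 -11.63] tip z 0.0359 along 0.1013 across -0.0015
cm to pad+10mm: [-0.18  9.13  0.04] vel 0.004977374269532898
```

```bash
python3 -m pendant '[0,0,-0.2,0,0,0,0, 0,0,-0.4,0,0,0,0, 0,0,-0.4,0,0,0,0]' >/dev/null; python3 w.py
```

```text
4.7833 F tool [  0.23   6.44 -10.97] tip z 0.0359 along 0.1050 across -0.0016
cm to pad+10mm: [-0.19  9.5   0.05] vel 0.005469361849019794
```

```bash
python3 -m pendant '[0,0,-0.2,0,0,0,0, 0,0,-0.3,0,0,0,0, 0,0,-0.3,0,0,0,0]' >/dev/null; python3 w.py; python3 -m pendant '[0,0,-0.2,0,0,0,0, 0,0,-0.2,0,0,0,0]' >/dev/null; python3 w.py
```

```text
5.0333 F tool [ -0.33   7.72 -11.05] tip z 0.0359 along 0.1078 across -0.0017
cm to pad+10mm: [-0.2   9.78  0.05] vel 0.002713671619748396
5.2 F tool [ -0.22  10.73 -11.04] tip z 0.0359 along 0.1092 across -0.0017
cm to pad+10mm: [-0.21  9.91  0.07] vel 0.005726692517675786
```

The force has risen to 10.7 N, so the carriage is hard against the stop. I'll lift straight up while still leaning, so the pin locks there.

```bash
python3 -m pendant '[0,0,0,-0.4,0,0,0, 0,0,0,-0.9,0,0,0, 0,0,0,-1.4,0,0,0, 0,0,0,-1.4,0,0,0]' >/dev/null; python3 w.py;  python3 -m pendant '[0,0,0.3,0,0,0,0, 0,0,0.3,-2,0,0,0, 0,0,0.3,-5,0,0,0, 0,0,0.3,-9,0,0,0, 0,0,0.3,-12,0,0,0, 0,0,0.3,-12,0,0,0, 0,0,0.3,-12,0,0,0]' >/dev/null; python3 w.py; python3 - <<'E'
from h import *
s=arm.camera('scene')
cv2.imwrite('pics/s4.png',cv2.resize(s['image'][190:310,220:400,::-1],None,fx=4.4,fy=4.4,interpolation=cv2.INTER_CUBIC))
E
```

```text
5.5333 F tool [-0.65 10.49 -1.26] tip z 0.0469 along 0.1096 across 0.0020
cm to pad+10mm: [0.17 9.96 0.05] vel 0.0026159163878806575
6.1167 F tool [-0.42 -0.16  0.13] tip z 0.1691 along 0.1094 across 0.0001
cm to pad+10mm: [ 0.    9.94 -0.  ] vel 0.061004309072250525
```

View pics/s4.png

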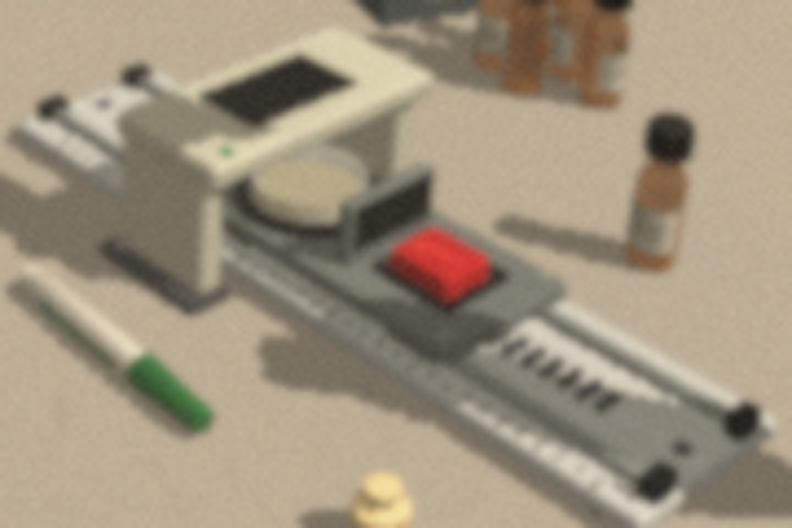

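The picture shows the pad at (440,265), standing proud with its side faces visible. The dish is in its nest under the roof and the bystanders are untouched. I'll make one numeric check of travel and pad height before handing in.

```bash
python3 - <<'E'
from h import *
import pickle
from scipy.optimize import least_squares
e=np.array([.138,.990]); e/=np.linalg.norm(e)
def cen(k,box):
    im=k['image'].astype(float); w=np.clip(im[:,:,0]-1.6*im[:,:,1]-20,0,None); m=np.zeros_like(w); y0,y1,x0,x1=box; m[y0:y1,x0:x1]=w[y0:y1,x0:x1]
    v,u=np.indices(m.shape); return np.array([(u*m).sum(),(v*m).sum()])/m.sum()
s0=pickle.load(open('scene.pkl','rb')); s1=arm.camera('scene')
a=cen(s0,(258,288,340,376)); b=cen(s1,(235,262,305,336)); print(a,b)
p=np.array([.4662,-.1838])
# best travel and height of a body shift explaining the pixel shift in scene
f=lambda q: proj(s1,[*(p+q[0]*e),.040+q[1]])-proj(s0,[*p,.040])-(b-a)
print(least_squares(f,[.09,0],x_scale=[.01,.001]).x)
E
python3 w.py
```

```text
[357.08965061 270.70081465] [320.45812678 249.05149176]
[0.08941789 0.00191287]
6.2167 F tool [-0.14  0.52  0.01] tip z 0.1658 along 0.1097 across 0.0026
cm to pad+10mm: [ 0.25  9.97 -0.01] vel 0.020519873793440904
```

```bash
python3 -m pendant '[0,0,0,0,0,0,0, 0,0,0,0,0,0,0, 0,0,0,0,0,0,0]' >/dev/null; python3 -c "
from bench import arm; print(arm.job_done())"
```

```text
the job is handed in; nothing more can be done
None
```

I pressed the pad, slid the carriage about 90 mm to the yellow stop with the pad held down, and let go; the last picture shows the pad up and the dish in its nest. The job is handed in and I have not seen the verdict.

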